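# Snap the lockout hook onto the isolator eye

## Task

Lock out the isolator: take the red lockout snap hook from its wooden block and push it gently down onto the steel eye on the grey box until its sprung gate flicks shut under the bar of the eye. Then tug it lightly upward so that the shut gate bears against the bar, let it down softly and leave it hanging upright on the eye. Leave the small parts lying about alone, and never lean hard on the eye.

Things in the scene. Friction and masses are not known exactly. Their poses are not given: they have to be found in the camera images.
- hook_grip (a point): centre of the red grip tab (white panels) on top of the snap hook: 36 mm along the hook's x, 16 along y, 44 high. The steel shoulders (48 mm along x) begin 21 mm below this point, the feet are 80 mm below it. It stands upright in a pocket of the wooden block: lift it straight up. Gripping across the 36 mm width keeps it from pivoting under the push.
- hook: the whole snap hook, about 180 g, 102 mm high; origin midway between its feet, z up. Below the tab it is an upside-down U of steel, 14 mm thick along y: two legs 9 mm thick, inner faces 15 mm either side of the middle along x; mouth downward, crown a shallow upside-down V. x points across the mouth from the gate's hinge leg to the nose leg.
- hook_seat (a point): point in the hook, 42 mm above its feet, 38 mm below hook_grip, on its middle line: where the centre of the eye's 10 mm bar lies when seated in the crown. Axes as the hook.
- gate (a joint): brass gate rod, 8 mm thick, across the mouth, hinged on the -x leg 35 mm below hook_seat. 0 = shut (its outer stop), 1.35 rad = fully up in the mouth. A spring shuts it. The bar pushes it up: 3 to 8 N on the hook, most at half way, then fading; it flicks back under the bar about 3 mm short of the seat; the crown is a hard stop. Once caught, the bar has 26 mm of play between crown and gate.
- isolator: grey box 80 x 84 mm, 50 high, yellow top, fixed; origin at the centre of its underside. A steel eye stands on its middle: a ring of 10 mm rod in the y-z plane, 58 mm wide, on a stem. Its top bar runs along y, straight for 36 mm; the hook goes over it with its x across it, either way round. The stem's depth differs each time: bar centre 111 to 139 mm up, not measured, to be felt.
- eye_mid (a point): point 125 mm above the isolator's origin on its middle line: middle of the range in which the centre of the eye's top bar lies (up to 14 mm higher or lower). The eye stands firm under the hook. Axes as the isolator.
- rack: wooden parking block for the hook, 96 x 60 mm, 22 mm high, fixed; origin at the centre of its underside; pocket floor 10 mm up, 54 mm along x by 20 mm along y
- collar: loose steel shaft collar 42 mm across, 15 mm high; leave it alone; origin under its centre
- bangle: loose bangle ring 67 mm across, 9 mm high; leave it alone; origin under its centre
- nut: loose large dark hex nut 46 x 53 mm, 22 mm high; leave it alone; origin under its centre
Not all that is in view belongs to the job. What is meant by the isolator is not pink, and is the larger of those in its own colour.

How it is judged:
By the outcome, as a careful person would: the job done as asked, in the order asked, and still so for the second after the job is handed in, with the robot touching nothing.
It also fails if it takes over 58 s, if anything falls off the work surface, if the arm or the gripper's body presses on something with over 40 N, if the wrist force passes 120 N, or if a joint passes its speed limit or range.

## Robot

A 6-joint arm with a two-finger parallel gripper is mounted at the origin on a cart in front of the work surface, level with it; the furniture and walls round the work are solid. World frame = base frame: x ahead of the robot, y to its left, z up, the work surface at z = 0. Lengths are in m, angles in rad, forces in N, time in s.
With the tool pointing down it reaches from about 0.2 to 0.875 m from the base axis. Payload 3.4 kg.
Tool frame: the origin (TCP) lies at the very end of the fingers, on their centre line; the grasp point (between the pads) lies 19 mm behind it; z points along the fingers, y is the line along which they close (so a half turn about z gives the same grasp; the last joint's range is limited). The gripper opens to 94 mm and grips with 3 to 60 N. Pads are 16 mm wide; open, the fingers measure 119 mm over their backs; the gripper's body (75 mm by 177 mm) begins 78 mm behind the grasp point.
Start: joints at [1.003, 0.276, 1.505, -0, 1.361, -0.121], TCP at [0.248, 0.519, 0.205] pointing down, gripper open.
Joint ranges: [-2.89, 2.89], [-0.75, 2.08], [0.22, 2.7], [-1.18, 4.32], [0.11, 2.71], [-2.7, 2.7]. Speed limits (rad/s): [2.57, 2.57, 3.14, 3.14, 3.14, 3.14].

## Interface

Orientations are given as a unit quaternion [x, y, z, w].
In Python, from rig import arm, imaging gives the robot as it stands.
- The arm moves only by the tool send_rows, never from a script. Its argument "moves" is a list that holds one entry, the list of rows, each a list of 6 numbers: the shift along the tool's x, y, z in mm, then the turn, a rotation vector about the tool's x, y, z in degrees. A call has 1 to 10 rows; each row shifts and turns the commanded pose from where the row before left it, along the tool's axes as they then stand; what a row does not reach is not made up. A row lasts 1/12 s, in which the tool goes at most 41.7 mm and 7.16 degrees, less where a joint would pass 70% of its speed; a pose out of reach is approached as far as the arm can. A call with a gripper value outside its range is refused whole. "grip" is the opening, from -1 (shut) to 1 (fully open), set as the call begins (left out, the last holds). The fingers move at their own pace and stop on an object; "force" is the grip in N (left out, the last holds). Time passes only in rows, so rows that do not move let the fingers close. It gives the time, the measured TCP pose, the force, the opening and the grip force at its end, in the units of the state.
- arm.read_state(): the state, without advancing time (a new reading comes with each control period).
- imaging.snapshot(name): name is "scene" or "side" or "wrist"; returns (picture, depth): 384x512x3 uint8, blue, green, red; 384x512 float32, m along the optical axis (not along the pixel's ray), 0 where there is no reading.
- imaging.calibration(name): a dict with "camera_matrix" (3x3 intrinsics, pixels), "k1" (the pictures are not rectified: a ray, as slopes to the right and down, at radius r is drawn at 1 + k1 r^2 times it, then the intrinsics apply), "rvec" (rotation vector, rad) and "tvec" (3), from world to camera coordinates, as OpenCV has them. Camera axes: x right, y down, z forward; pixel columns grow to the right and rows downward; lengths in m; the calibration is good to about 2 mm. A picture is of the moment at which its call begins: read the wrist's pose just before it. calibration takes no time and is no camera call; for the wrist camera it gives the pose at the moment of the call.
- arm.sign_off(): hands the job in; it is judged then, once.
Trained networks look in the newest picture that a camera, given by its name, has taken for a name from the list of things; names that differ only in an ending like _2 or _b are one class to them, and where a whole thing is asked for, a point or a joint stands for the part that bears it (a point fixed in the world has none). Each returns a list of dicts, best first, with "confidence" (0 to 1); they miss things now and then, are a little off and sometimes report something else, mostly with a low value. They report only what shows in the picture. A call takes as long as a camera call. They do not tell look-alikes from the thing itself.
- imaging.search_frame(name, camera): "box" ([left, top, width, height] in pixels, round what is visible of it).
- imaging.trace(name, camera): "region" (384x512 bool, what is visible of it) and "box" ([left, top, width, height] in pixels, round what is visible of it).
The state is a dict: "time": time; "joint_positions": joint angles; "joint_velocities": joint speeds; "joint_torque": joint torques, N m; "tcp_pos": TCP position; "ee_rot": TCP orientation; "force": force on the tool from outside, world axes, zero at the start; "torque": the same for the moment, N m; "gripper_width": opening from 0.0 (shut) to 1.0 (fully open); "gripper_force": force on a finger pad.
Only numpy, scipy, OpenCV 4.12 (cv2) and the standard library are available. Lean on these libraries where they do the work, as an engineer would, in place of code of your own. Each camera call takes 0.05 s, during which the arm holds its last target. There are 200 camera calls.

## Working session

There is one attempt and no reset: what is moved stays moved. The work goes in short steps, Python scripts to look and compute and a tool call to move; the robot and the scene stay as the last step left them, time stands still between calls to the robot, and variables do not carry over. Pictures are saved under pics/ and viewed, at most 10 in all, crops included, and the job is handed in when it is done.

Besides the shell and the picture viewer there is one more tool, called after "Emit:" as a command line: name --argument value ..., lists and objects as JSON in quotes. send_rows: Moves the arm, as the interface text tells. Its arguments: {"type":"object","properties":{"moves":{"type":"array","items":{"type":"array","items":{"type":"array","items":{"type":"number"}}}},"grip":{"type":"number"},"force":{"type":"number"}},"required":["moves"]}

```bash
mkdir -p pics; cat > h.py <<'E'
import numpy as np, cv2
from rig import arm, imaging
def cal(n):
    c=imaging.calibration(n); return np.array(c["camera_matrix"]),c["k1"],cv2.Rodrigues(np.array(c["rvec"],float))[0],np.array(c["tvec"],float).ravel()
def cloud(n,depth):
    K,k1,R,t=cal(n); v,u=np.mgrid[:384,:512].astype(float)
    a=cv2.undistortPoints(np.stack([u.ravel(),v.ravel()],1)[:,None],K,np.array([k1,0,0,0.]))[:,0]
    d=depth.ravel().astype(float)
    P=np.c_[a*d[:,None],d]; W=(P-t)@R; W[d<=0]=np.nan
    return W.reshape(384,512,3)
E
python3 - <<'E'
from h import *
ims=[]
for n in ("scene","side","wrist"):
    im,d=imaging.snapshot(n); np.save(f"{n}.npy",d); cv2.imwrite(f"{n}.png",im); ims.append(im)
    W=cloud(n,d)
    for o in ("hook","isolator","rack","collar","bangle","nut"):
        for r in imaging.trace(o,n)[:3]:
            p=W[r["region"]]; p=p[~np.isnan(p[:,0])]
            print(n,o,round(r["confidence"],2),r["box"],np.round(np.median(p,0),3) if len(p) else None, np.round(np.percentile(p,98,0),3) if len(p) else None)
cv2.imwrite("pics/a.png",np.hstack(ims[:2])[:, :] if 0 else cv2.resize(np.hstack(ims[:2]),(800,300)))
cv2.imwrite("pics/b.png",ims[0])
print(arm.read_state())
E
```

```text
scene hook 0.65 [196.0, 184.4, 18.4, 39.0] [0.508 0.17  0.078] [0.533 0.18  0.113]
scene isolator 0.66 [160.9, 131.9, 55.6, 64.8] [0.613 0.292 0.046] [0.72  0.395 0.129]
scene isolator 0.64 [234.5, 261.3, 49.7, 52.4] [ 0.396 -0.029  0.036] [0.432 0.016 0.094]
scene isolator 0.55 [284.1, 206.9, 62.0, 74.8] [ 0.538 -0.09   0.048] [ 0.637 -0.033  0.134]
scene rack 0.92 [188.6, 202.2, 41.0, 41.4] [0.498 0.162 0.022] [0.559 0.203 0.025]
scene collar 0.61 [298.1, 192.9, 13.0, 14.7] [ 0.689 -0.001  0.014] [0.713 0.017 0.018]
scene bangle 0.71 [229.9, 165.5, 25.8, 20.7] [0.685 0.179 0.005] [0.731 0.207 0.012]
scene nut 0.63 [122.9, 195.7, 21.1, 18.5] [0.462 0.352 0.022] [0.486 0.376 0.025]
side hook 0.85 [228.3, 169.1, 19.1, 26.2] [0.511 0.17  0.074] [0.534 0.183 0.112]
side isolator 0.69 [239.2, 233.7, 49.2, 65.7] [ 0.551 -0.106  0.048] [ 0.603 -0.027  0.134]
side isolator 0.69 [251.1, 125.2, 35.8, 57.9] [0.619 0.28  0.046] [0.672 0.35  0.128]
side isolator 0.61 [183.4, 230.1, 33.3, 45.5] [ 0.41  -0.035  0.034] [0.448 0.011 0.093]
side rack 0.64 [218.5, 187.6, 36.1, 21.6] [0.516 0.158 0.02 
[... 391 characters left out ...]
ray([ 1.00302758e+00,  2.75867698e-01,  1.50488331e+00,  3.64068972e-06,
        1.36070920e+00, -1.20987378e-01]), 'joint_velocities': array([ 4.58410556e-04, -1.52064276e-04, -1.33094700e-04, -8.24508806e-05,
       -1.17647650e-03,  1.04353444e-03]), 'joint_torque': array([-1.05136787e-04, -4.04476118e+01, -2.37503439e+01,  7.02921767e-02,
        2.48552975e-02,  3.18718151e-05]), 'tcp_pos': array([0.24845532, 0.51859349, 0.20551812]), 'ee_rot': array([2.21537692e-01, 9.75151807e-01, 6.29338285e-05, 2.06811060e-05]), 'force': array([ 0.89346928, -0.08680935,  0.29869594]), 'torque': array([-0.00191144, -0.05211577, -0.0126371 ]), 'gripper_force': 0.0, 'gripper_width': 0.9997241605440631}
```

```bash
python3 - <<'E'
from h import *
a=cv2.imread("scene.png")[110:330,100:380]; cv2.imwrite("pics/c.png",cv2.resize(a,(760,597),interpolation=cv2.INTER_CUBIC))
E
```

```text
(no output)
```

View pics/c.png

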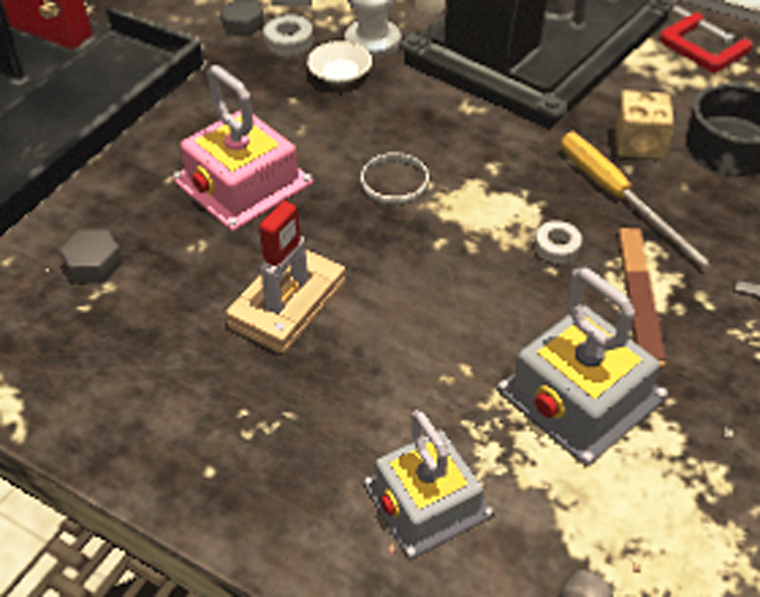

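View pics/a.png

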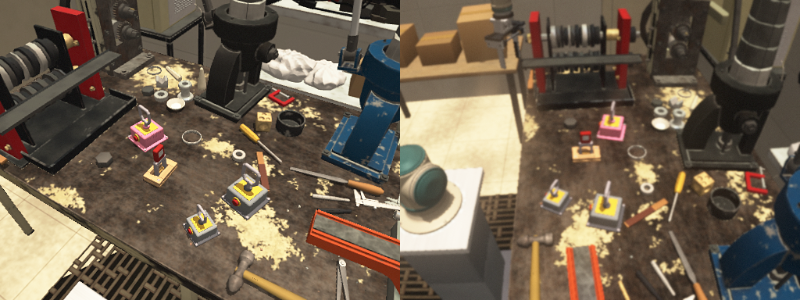

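The hook stands in its rack at crop (283,240). The larger grey isolator is at crop (590,370), the pink one at (240,165) and the small grey one at (430,490), both decoys. Next I measure the rack, hook and isolator.

```bash
cat > m.py <<'E'
from h import *
def rect(p):
    r=cv2.minAreaRect((p[:,:2]*1000).astype(np.float32)); b=cv2.boxPoints(r)
    e=[b[1]-b[0],b[2]-b[1]]; e=sorted(e,key=lambda q:-np.linalg.norm(q))
    return np.round(r[0],1),np.round([np.linalg.norm(q) for q in e],1),"long axis deg",round(np.degrees(np.arctan2(e[0][1],e[0][0]))%180,1)
def sel(W,c,rad,lo,hi):
    f=W.reshape(-1,3); m=(np.hypot(f[:,0]-c[0],f[:,1]-c[1])<rad)&(f[:,2]>lo)&(f[:,2]<hi); return f[m]
def report(n,d):
    W=cloud(n,d)
    for nm,c,rad,lo,hi in (("rack",(.505,.165),.07,.016,.027),("hooktab",(.505,.165),.05,.07,.125),("hooktop",(.505,.165),.05,.104,.125),("steel",(.505,.165),.05,.032,.066),
        ("isotop",(.55,-.095),.075,.044,.056),("eye",(.55,-.095),.06,.085,.16),("eyetop",(.55,-.095),.06,.118,.16)):
        p=sel(W,c,rad,lo,hi)
        if len(p)>5: print(n,nm,len(p),rect(p),"mean",np.round(p.mean(0)*1000,1),"z98",round(np.percentile(p[:,2],98)*1000,1))
E
python3 - <<'E'
from m import *
for n in ("scene","side"): report(n,np.load(n+".npy"))
E
```

```text
scene rack 627 (array([513.8, 175.3]), array([97.3, 60.5], dtype=float32), 'long axis deg', np.float32(178.0)) mean [505.1 169.2  21.9] z98 25.2
scene hooktab 263 (array([511.8, 174.5]), array([38.6, 16.9], dtype=float32), 'long axis deg', np.float32(178.9)) mean [508.9 171.5  97.4] z98 113.7
scene hooktop 111 (array([512.5, 174.6]), array([36.2, 16.7], dtype=float32), 'long axis deg', np.float32(178.9)) mean [511.7 173.1 110.6] z98 113.9
scene steel 126 (array([513.1, 174.4]), array([48.4, 14.2], dtype=float32), 'long axis deg', np.float32(180.0)) mean [508.  171.6  50.7] z98 65.2
scene isotop 1037 (array([552. , -85.9]), array([83.8, 81.1], dtype=float32), 'long axis deg', np.float32(71.5)) mean [543.8 -88.1  50.3] z98 54.5
scene eye 277 (array([551.3, -85.8]), array([57.3, 11.2], dtype=float32), 'long axis deg', np.float32(71.6)) mean [549.9 -86.5 118.3] z98 136.6
scene eyetop 160 (array([551.3, -85.5]), array([56.8, 11.2], dtype=float32), 'long axis deg', np.float32(71.8)) mean [549.8 -87.5 130.9] z98 136.9
side rack 489 (array([513.7, 173.9]), array([95.7, 63.2], dtype=float32),
[... 243 characters left out ...]
512.9, 174. ]), array([33.9, 17.6], dtype=float32), 'long axis deg', np.float32(174.3)) mean [512.9 172.9 109.2] z98 112.7
side steel 101 (array([512.6, 170.9]), array([45.3, 17.2], dtype=float32), 'long axis deg', np.float32(11.2)) mean [512.5 169.8  53.5] z98 65.6
side isotop 961 (array([553.1, -84.9]), array([84. , 79.9], dtype=float32), 'long axis deg', np.float32(71.6)) mean [552.1 -91.1  49.8] z98 54.6
side eye 174 (array([551.9, -87.3]), array([54.3, 10.1], dtype=float32), 'long axis deg', np.float32(71.6)) mean [550.7 -93.6 120.7] z98 136.4
side eyetop 113 (array([551.9, -87.3]), array([53.2, 10.1], dtype=float32), 'long axis deg', np.float32(71.6)) mean [551.  -92.  131.1] z98 136.4
```

Emit:
send_rows --moves '[[[-20,-10,0,0,0,0],[-28,-14,0,0,0,0],[-28,-14,0,0,0,0],[-28,-14,0,0,0,0],[-28,-14,0,0,0,0],[-28,-14,0,0,0,0],[-28,-14,0,0,0,0],[-28,-14,0,0,0,0],[-28,-14,0,0,0,0],[-28,-14,0,0,0,0]]]' --grip 1

```text
time: 1.88
tcp_pos: [0.4358, 0.2771, 0.2057]
ee_rot: [0.222, 0.975, 0.0, 0.0]
force: [-0.8, -0.1, -0.3]
gripper_width: 1.0
gripper_force: 0.0
```

Emit:
send_rows --moves '[[[-28,-14,0,0,0,0],[-28,-14,0,0,0,0],[-28,-14,0,0,0,0],[0,0,0,0,0,6],[0,0,0,0,0,6],[0,0,0,0,0,6],[0,0,0,0,0,6],[0,0,0,0,0,6],[0,0,0,0,0,6],[0,0,0,0,0,6]]]'

```text
time: 2.72
tcp_pos: [0.4926, 0.2042, 0.2055]
ee_rot: [0.559, 0.83, 0.0, -0.0]
force: [0.6, -0.7, 0.1]
gripper_width: 0.998
gripper_force: 0.0
```

Emit:
send_rows --moves '[[[0,0,0,0,0,6],[0,0,0,0,0,6],[0,0,0,0,0,6],[0,0,0,0,0,6],[0,0,0,0,0,0],[0,0,0,0,0,0]]]'

```text
time: 3.22
tcp_pos: [0.4926, 0.2042, 0.2055]
ee_rot: [0.716, 0.698, 0.0, -0.0]
force: [0.7, 0.1, 0.2]
gripper_width: 0.999
gripper_force: 0.0
```

```bash
cat >> m.py <<'E'
from scipy.spatial.transform import Rotation as Ro
def go(x,y,z,ang):
    "tool shift (mm) and tool-z turn (deg) to TCP xyz mm with tool y at ang (mod 180)"
    s=arm.read_state(); R=Ro.from_quat(s["ee_rot"]).as_matrix()
    print("t",s["time"],"tcp",np.round(s["tcp_pos"]*1000,1),"zaxis",np.round(R[:,2],4),"F",np.round(s["force"],2),"w",round(s["gripper_width"]*94,1))
    a=np.degrees(np.arctan2(R[1,1],R[0,1])); print("yaw",round(a,2),"shift",np.round(R.T@(np.array([x,y,z])-s["tcp_pos"]*1000),1),"turn",round(-((ang-a+90)%180-90),2))
E
python3 - <<'E'
from m import *
im,d=imaging.snapshot("wrist"); cv2.imwrite("pics/w1.png",im)
report("wrist",d)
go(512.5,174.4,75,178.5)
E
```

```text
wrist rack 2360 (array([514.3, 178.2]), array([96.2, 60.8], dtype=float32), 'long axis deg', np.float32(179.1)) mean [513.3 185.2  21.8] z98 23.7
wrist hooktab 913 (array([512.1, 178.4]), array([40.4, 16.2], dtype=float32), 'long axis deg', np.float32(177.6)) mean [513.2 181.4 102.7] z98 113.0
wrist hooktop 578 (array([513.6, 178. ]), array([35.3, 15.9], dtype=float32), 'long axis deg', np.float32(178.9)) mean [513.4 179.1 110.9] z98 113.1
wrist steel 200 (array([515.3, 183.3]), array([48.1, 10.3], dtype=float32), 'long axis deg', np.float32(166.8)) mean [513.6 184.   53.8] z98 65.9
wrist isotop 1701 (array([553.6, -79. ]), array([81.2, 77.6], dtype=float32), 'long axis deg', np.float32(163.6)) mean [552.5 -68.4  50.8] z98 53.6
wrist eye 10 (array([558.2, -59.4]), array([6.8, 2.5], dtype=float32), 'long axis deg', np.float32(26.0)) mean [558.1 -59.3  87.3] z98 89.4
t 3.2667 tcp [492.6 204.2 205.5] zaxis [ 0.e+00  1.e-04 -1.e+00] F [-0.08 -0.63 -0.07] w 94.0
yaw -1.46 shift [-29.3  20.6 130.5] turn 0.04
```

View pics/w1.png

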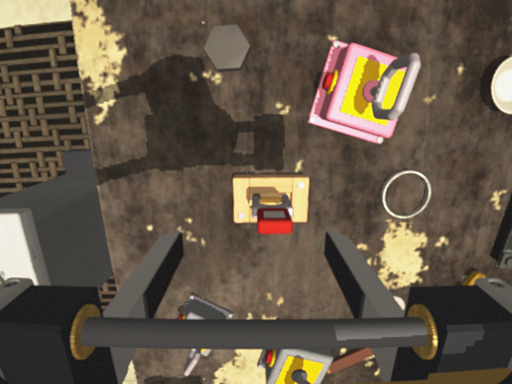

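The hook tab shows at (275,222) over the rack, between the fingers and aligned with them. I move over it and descend.

Emit:
send_rows --moves '[[[-14,10,0,0,0,0],[-14.2,10.8,0,0,0,0],[0,0,20,0,0,0],[0,0,20,0,0,0],[0,0,20,0,0,0],[0,0,20,0,0,0],[0,0,20,0,0,0],[0,0,20,0,0,0],[0,0,10,0,0,0],[0,0,0,0,0,0]]]'

```text
time: 4.1
tcp_pos: [0.5108, 0.1751, 0.0733]
ee_rot: [0.717, 0.698, -0.002, -0.001]
force: [-0.3, -0.3, -0.6]
gripper_width: 1.003
gripper_force: 0.0
```

Emit:
send_rows --moves '[[[0,0,0,0,0,0],[0,0,0,0,0,0],[0,0,0,0,0,0],[0,0,0,0,0,0],[0,0,0,0,0,0],[0,0,0,0,0,0],[0,0,0,0,0,0],[0,0,0,0,0,0],[0,0,0,0,0,0],[0,0,0,0,0,0]]]' --grip -1 --force 30

```text
time: 4.93
tcp_pos: [0.5127, 0.1755, 0.0755]
ee_rot: [0.717, 0.697, 0.0, 0.0]
force: [0.2, -0.2, -0.0]
gripper_width: 0.378
gripper_force: 30.0
```

Emit:
send_rows --moves '[[[0,0,-4,0,0,0],[0,0,-8,0,0,0],[0,0,-14,0,0,0],[0,0,-20,0,0,0],[0,0,-22,0,0,0],[0,0,-22,0,0,0],[0,0,-22,0,0,0],[0,0,-22,0,0,0],[0,0,-20,0,0,0],[0,0,-16,0,0,0]]]'

```text
time: 5.77
tcp_pos: [0.5128, 0.1755, 0.2478]
ee_rot: [0.717, 0.697, 0.001, 0.0]
force: [0.9, 0.1, -2.8]
gripper_width: 0.381
gripper_force: 30.0
```

```bash
python3 - <<'E'
from m import *
go(551.7,-86,235,-18.4)
E
```

```text
t 5.7667 tcp [512.8 175.5 247.8] zaxis [ 1.9e-03  5.0e-04 -1.0e+00] F [ 0.93  0.14 -2.79] w 35.8
yaw -1.6 shift [-260.4   46.2   12.7] turn 16.8
```

Emit:
send_rows --moves '[[[-15,2.7,0,0,0,0],[-25,4.4,0,0,0,0],[-30,5.3,0,0,0,0],[-30,5.3,0,0,0,0],[-30,5.3,0,0,0,0],[-30,5.3,0,0,0,0],[-30,5.3,0,0,0,0],[-30,5.3,0,0,0,0],[-25,4.4,0,0,0,0],[-15,2.7,0,0,0,0]]]'

```text
time: 6.6
tcp_pos: [0.5513, -0.0887, 0.2457]
ee_rot: [0.718, 0.696, -0.0, 0.0]
force: [-0.0, -0.1, -1.7]
gripper_width: 0.378
gripper_force: 30.0
```

Emit:
send_rows --moves '[[[0,0,0,0,0,4.2],[0,0,0,0,0,4.2],[0,0,0,0,0,4.2],[0,0,0,0,0,4.2],[0,0,0,0,0,0],[0,0,0,0,0,0],[0,0,0,0,0,0]]]'

```text
time: 7.18
tcp_pos: [0.5512, -0.0856, 0.2456]
ee_rot: [0.811, 0.586, 0.0, -0.0]
force: [0.1, 0.1, -3.1]
gripper_width: 0.382
gripper_force: 30.0
```

```bash
python3 - <<'E'
from m import *
ims=[]
for n,c0 in (("scene",None),("side",None)):
    im,d=imaging.snapshot(n); W=cloud(n,d)
    K,k1,R,t=cal(n)
    for nm,lo,hi in (("eye",.085,.14),("steel legs",.165,.22),("tab",.23,.28)):
        p=sel(W,(.55,-.088),.045 if nm!="eye" else .06,lo,hi)
        if len(p)>5: print(n,nm,len(p),rect(p),np.round(p[:,2].max()*1000,1))
    q=cv2.projectPoints(np.array([[.5517,-.086,.16]]),R,t,K,np.array([k1,0,0,0.]))[0].ravel().astype(int)
    ims.append(cv2.resize(im[q[1]-60:q[1]+60,q[0]-40:q[0]+40],(400,600),interpolation=cv2.INTER_CUBIC))
cv2.imwrite("pics/d.png",np.hstack(ims))
go(551.7,-86,205,-18.4)
E
```

```text
scene eye 280 (array([551.7, -85.8]), array([57.8, 10.5], dtype=float32), 'long axis deg', np.float32(72.1)) 137.4
scene steel legs 261 (array([551.1, -87.1]), array([49. , 15.7], dtype=float32), 'long axis deg', np.float32(159.5)) 220.0
scene tab 503 (array([551.3, -88.2]), array([62.8, 19.3], dtype=float32), 'long axis deg', np.float32(160.2)) 280.0
side eye 173 (array([552.2, -86.6]), array([55. ,  9.9], dtype=float32), 'long axis deg', np.float32(71.5)) 136.8
side steel legs 194 (array([552.3, -87.7]), array([46.1, 16.7], dtype=float32), 'long axis deg', np.float32(157.1)) 219.9
side tab 569 (array([551.3, -87.4]), array([60.2, 19.5], dtype=float32), 'long axis deg', np.float32(161.9)) 280.0
t 7.2833 tcp [551.3 -85.6 245.6] zaxis [ 1.e-04  1.e-04 -1.e+00] F [ 0.26 -0.03 -1.7 ] w 35.8
yaw -18.34 shift [-0.2  0.5 40.6] turn 0.06
```

View pics/d.png

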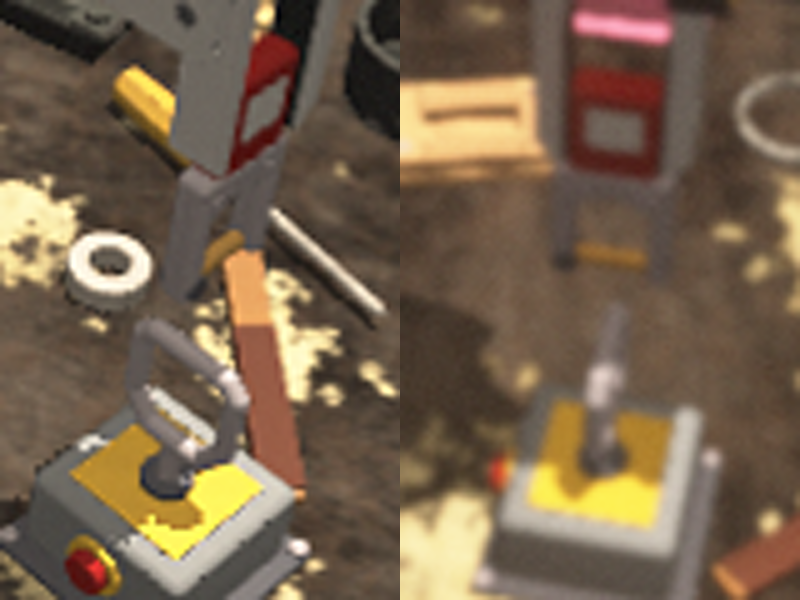

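The hook hangs centred over the bar, within about 1 mm, with the gate (brass) shut and turned correctly. I lower it.

Emit:
send_rows --moves '[[[0,0.5,8,0,0,0],[0,0,8,0,0,0],[0,0,8,0,0,0],[0,0,8,0,0,0],[0,0,5,0,0,0],[0,0,3,0,0,0],[0,0,3,0,0,0],[0,0,3,0,0,0],[0,0,3,0,0,0],[0,0,0,0,0,0]]]'

```text
time: 8.12
tcp_pos: [0.5519, -0.0859, 0.1965]
ee_rot: [0.811, 0.585, 0.0, 0.0]
force: [-1.1, 0.4, 1.4]
gripper_width: 0.378
gripper_force: 30.0
```

Emit:
send_rows --moves '[[[0,0,2,0,0,0],[0,0,2,0,0,0],[0,0,2,0,0,0],[0,0,2,0,0,0],[0,0,2,0,0,0],[0,0,0,0,0,0]]]'

```text
time: 8.62
tcp_pos: [0.5521, -0.0859, 0.1866]
ee_rot: [0.811, 0.585, 0.0, 0.0]
force: [-1.3, 0.9, 4.8]
gripper_width: 0.381
gripper_force: 30.0
```

Emit:
send_rows --moves '[[[0,0,2,0,0,0],[0,0,2,0,0,0],[0,0,2,0,0,0],[0,0,2,0,0,0],[0,0,2,0,0,0],[0,0,0,0,0,0]]]'

```text
time: 9.12
tcp_pos: [0.5504, -0.0854, 0.1754]
ee_rot: [0.811, 0.585, -0.001, -0.001]
force: [-3.1, 1.2, 1.5]
gripper_width: 0.38
gripper_force: 30.0
```

Emit:
send_rows --moves '[[[0,0,2,0,0,0],[0,0,2,0,0,0],[0,0,2,0,0,0],[0,0,2,0,0,0],[0,0,2,0,0,0],[0,0,0,0,0,0]]]'

```text
time: 9.62
tcp_pos: [0.5508, -0.0855, 0.1654]
ee_rot: [0.811, 0.585, -0.001, -0.001]
force: [-3.8, 1.5, 0.0]
gripper_width: 0.38
gripper_force: 30.0
```

Emit:
send_rows --moves '[[[0,0,1,0,0,0],[0,0,1,0,0,0],[0,0,1,0,0,0],[0,0,1,0,0,0],[0,0,1,0,0,0],[0,0,0,0,0,0]]]'

```text
time: 10.12
tcp_pos: [0.5509, -0.0856, 0.1607]
ee_rot: [0.811, 0.585, -0.001, -0.001]
force: [-4.6, 1.3, -1.2]
gripper_width: 0.382
gripper_force: 30.0
```

Emit:
send_rows --moves '[[[0,0,0.5,0,0,0],[0,0,0.5,0,0,0],[0,0,0,0,0,0]]]'

```text
time: 10.37
tcp_pos: [0.5513, -0.0857, 0.16]
ee_rot: [0.811, 0.585, -0.0, -0.001]
force: [-5.0, 2.0, -1.6]
gripper_width: 0.378
gripper_force: 30.0
```

Emit:
send_rows --moves '[[[0,0,0.5,0,0,0],[0,0,0.5,0,0,0],[0,0,0,0,0,0]]]'

```text
time: 10.62
tcp_pos: [0.5516, -0.0858, 0.1593]
ee_rot: [0.811, 0.585, -0.0, -0.0]
force: [-4.6, 2.2, -2.1]
gripper_width: 0.382
gripper_force: 30.0
```

Emit:
send_rows --moves '[[[0,0,0.5,0,0,0],[0,0,0.5,0,0,0],[0,0,0,0,0,0]]]'

```text
time: 10.87
tcp_pos: [0.5515, -0.0858, 0.1582]
ee_rot: [0.811, 0.585, -0.0, -0.0]
force: [-4.6, 1.2, -3.2]
gripper_width: 0.383
gripper_force: 30.0
```

Emit:
send_rows --moves '[[[0,0,0.5,0,0,0],[0,0,0.5,0,0,0],[0,0,0,0,0,0]]]'

```text
time: 11.12
tcp_pos: [0.5514, -0.0857, 0.1571]
ee_rot: [0.811, 0.585, -0.0, -0.0]
force: [-4.5, 2.2, -3.3]
gripper_width: 0.384
gripper_force: 30.0
```

Emit:
send_rows --moves '[[[0,0,0.5,0,0,0],[0,0,0,0,0,0]]]'

```text
time: 11.28
tcp_pos: [0.5512, -0.0857, 0.1565]
ee_rot: [0.811, 0.585, -0.0, -0.001]
force: [-4.5, 1.9, -4.9]
gripper_width: 0.383
gripper_force: 30.0
```

Emit:
send_rows --moves '[[[0,0,0.5,0,0,0],[0,0,0,0,0,0]]]'

```text
time: 11.45
tcp_pos: [0.5547, -0.0869, 0.1573]
ee_rot: [0.811, 0.585, 0.002, 0.003]
force: [0.8, 0.0, -2.3]
gripper_width: 0.38
gripper_force: 30.0
```

Emit:
send_rows --moves '[[[0,0,0.5,0,0,0],[0,0,0,0,0,0]]]'

```text
time: 11.62
tcp_pos: [0.5535, -0.0865, 0.1566]
ee_rot: [0.811, 0.585, 0.001, 0.001]
force: [-0.3, 0.6, -1.8]
gripper_width: 0.38
gripper_force: 30.0
```

The side force vanished, so the gate has flicked shut. Now the upward tug.

Emit:
send_rows --moves '[[[0,0,-1,0,0,0],[0,0,-2,0,0,0],[0,0,-3,0,0,0],[0,0,-3,0,0,0],[0,0,-3,0,0,0],[0,0,-3,0,0,0],[0,0,-2,0,0,0],[0,0,-1,0,0,0],[0,0,0,0,0,0],[0,0,0,0,0,0]]]'

```text
time: 12.45
tcp_pos: [0.5518, -0.0858, 0.174]
ee_rot: [0.811, 0.585, 0.0, -0.0]
force: [0.6, 0.5, -2.4]
gripper_width: 0.381
gripper_force: 30.0
```

Emit:
send_rows --moves '[[[0,0,-1,0,0,0],[0,0,-1,0,0,0],[0,0,-1,0,0,0],[0,0,0,0,0,0]]]'

```text
time: 12.78
tcp_pos: [0.5519, -0.0859, 0.1771]
ee_rot: [0.811, 0.585, 0.0, 0.0]
force: [1.0, 0.3, -1.6]
gripper_width: 0.378
gripper_force: 30.0
```

Emit:
send_rows --moves '[[[0,0,-0.5,0,0,0],[0,0,-0.5,0,0,0],[0,0,0,0,0,0]]]'

```text
time: 13.03
tcp_pos: [0.5519, -0.0859, 0.1781]
ee_rot: [0.811, 0.585, 0.0, 0.0]
force: [-0.3, 1.0, -2.4]
gripper_width: 0.385
gripper_force: 30.0
```

Emit:
send_rows --moves '[[[0,0,-0.5,0,0,0],[0,0,-0.5,0,0,0],[0,0,0,0,0,0]]]'

```text
time: 13.28
tcp_pos: [0.5519, -0.0859, 0.1791]
ee_rot: [0.811, 0.585, 0.0, 0.0]
force: [-0.4, 0.2, -1.0]
gripper_width: 0.381
gripper_force: 30.0
```

Emit:
send_rows --moves '[[[0,0,-0.5,0,0,0],[0,0,-0.5,0,0,0],[0,0,0,0,0,0]]]'

```text
time: 13.53
tcp_pos: [0.5518, -0.0859, 0.18]
ee_rot: [0.811, 0.585, 0.0, -0.0]
force: [0.7, 0.1, -3.0]
gripper_width: 0.381
gripper_force: 30.0
```

Emit:
send_rows --moves '[[[0,0,-0.5,0,0,0],[0,0,-0.5,0,0,0],[0,0,0,0,0,0]]]'

```text
time: 13.78
tcp_pos: [0.5517, -0.0858, 0.1803]
ee_rot: [0.811, 0.585, -0.0, -0.0]
force: [1.1, -1.1, -6.3]
gripper_width: 0.382
gripper_force: 30.0
```

Emit:
send_rows --moves '[[[0,0,-0.5,0,0,0],[0,0,0,0,0,0],[0,0,0,0,0,0]]]'

```text
time: 14.03
tcp_pos: [0.5517, -0.0858, 0.1806]
ee_rot: [0.811, 0.585, -0.0, -0.0]
force: [1.9, -0.6, -11.1]
gripper_width: 0.375
gripper_force: 30.0
```

Emit:
send_rows --moves '[[[0,0,1,0,0,0],[0,0,2,0,0,0],[0,0,3,0,0,0],[0,0,4,0,0,0],[0,0,4,0,0,0],[0,0,4,0,0,0],[0,0,3,0,0,0],[0,0,2,0,0,0],[0,0,1,0,0,0],[0,0,0,0,0,0]]]'

```text
time: 14.87
tcp_pos: [0.5517, -0.0858, 0.1572]
ee_rot: [0.811, 0.585, -0.0, -0.0]
force: [-0.5, -0.3, -2.1]
gripper_width: 0.383
gripper_force: 30.0
```

Emit:
send_rows --moves '[[[0,0,0.5,0,0,0],[0,0,0.5,0,0,0],[0,0,0,0,0,0]]]'

```text
time: 15.12
tcp_pos: [0.5519, -0.0859, 0.1565]
ee_rot: [0.811, 0.585, 0.0, 0.0]
force: [0.7, 0.4, -3.0]
gripper_width: 0.385
gripper_force: 30.0
```

Emit:
send_rows --moves '[[[0,0,0.4,0,0,0],[0,0,0.4,0,0,0],[0,0,0,0,0,0]]]'

```text
time: 15.37
tcp_pos: [0.5518, -0.0859, 0.1556]
ee_rot: [0.811, 0.585, 0.0, -0.0]
force: [-0.4, 0.5, -2.9]
gripper_width: 0.381
gripper_force: 30.0
```

Emit:
send_rows --moves '[[[0,0,0.4,0,0,0],[0,0,0,0,0,0],[0,0,0,0,0,0]]]'

```text
time: 15.62
tcp_pos: [0.5518, -0.0858, 0.1552]
ee_rot: [0.811, 0.585, 0.0, -0.0]
force: [-0.5, -0.4, -1.7]
gripper_width: 0.382
gripper_force: 30.0
```

Emit:
send_rows --moves '[[[0,0,0.4,0,0,0],[0,0,0,0,0,0],[0,0,0,0,0,0]]]'

```text
time: 15.87
tcp_pos: [0.5518, -0.0859, 0.1549]
ee_rot: [0.811, 0.585, 0.0, -0.0]
force: [0.1, 0.0, -1.8]
gripper_width: 0.381
gripper_force: 30.0
```

Emit:
send_rows --moves '[[[0,0,0.4,0,0,0],[0,0,0,0,0,0],[0,0,0,0,0,0]]]'

```text
time: 16.12
tcp_pos: [0.5518, -0.0859, 0.1544]
ee_rot: [0.811, 0.585, 0.0, -0.0]
force: [-0.6, -0.4, -1.9]
gripper_width: 0.381
gripper_force: 30.0
```

Emit:
send_rows --moves '[[[0,0,0.4,0,0,0],[0,0,0,0,0,0],[0,0,0,0,0,0]]]'

```text
time: 16.37
tcp_pos: [0.5518, -0.0859, 0.1541]
ee_rot: [0.811, 0.585, 0.0, -0.0]
force: [0.3, 1.1, -2.8]
gripper_width: 0.383
gripper_force: 30.0
```

Emit:
send_rows --moves '[[[0,0,0.3,0,0,0],[0,0,0,0,0,0],[0,0,0,0,0,0]]]'

```text
time: 16.62
tcp_pos: [0.5519, -0.0859, 0.1539]
ee_rot: [0.811, 0.585, 0.0, 0.0]
force: [-0.7, 1.1, -0.5]
gripper_width: 0.381
gripper_force: 30.0
```

Emit:
send_rows --moves '[[[0,0,0.3,0,0,0],[0,0,0,0,0,0],[0,0,0,0,0,0]]]'

```text
time: 16.87
tcp_pos: [0.5519, -0.0859, 0.1538]
ee_rot: [0.811, 0.585, 0.0, 0.0]
force: [-0.5, -0.4, 0.8]
gripper_width: 0.382
gripper_force: 30.0
```

Emit:
send_rows --moves '[[[0,0,0,0,0,0]]]'

```text
time: 16.95
tcp_pos: [0.5519, -0.0859, 0.1538]
ee_rot: [0.811, 0.585, 0.0, 0.0]
force: [-1.1, -0.4, 2.2]
gripper_width: 0.383
gripper_force: 30.0
```

It rests on the bar with about 3 N. I release with a small opening first.

Emit:
send_rows --moves '[[[0,0,0,0,0,0],[0,0,0,0,0,0],[0,0,0,0,0,0],[0,0,0,0,0,0]]]' --force 4

```text
time: 17.28
tcp_pos: [0.5519, -0.0859, 0.1537]
ee_rot: [0.811, 0.585, 0.0, 0.0]
force: [-0.5, 1.2, 2.7]
gripper_width: 0.383
gripper_force: 4.0
```

Emit:
send_rows --moves '[[[0,0,0,0,0,0],[0,0,0,0,0,0],[0,0,0,0,0,0],[0,0,0,0,0,0],[0,0,0,0,0,0],[0,0,0,0,0,0]]]' --grip -0.1

```text
time: 17.78
tcp_pos: [0.5518, -0.0859, 0.1533]
ee_rot: [0.811, 0.585, 0.0, -0.0]
force: [-0.7, 0.3, -0.5]
gripper_width: 0.444
gripper_force: 0.0
```

```bash
cat > v.py <<'E'
from m import *
import sys
ims=[]
for n in ("scene","side"):
    im,d=imaging.snapshot(n); W=cloud(n,d); K,k1,R,t=cal(n)
    for nm,lo,hi in (("steel",.09,.125),("tab",.155,.192)):
        p=sel(W,(.5517,-.086),.027,lo,hi); print(n,nm,len(p),rect(p) if len(p)>5 else "")
    q=cv2.projectPoints(np.array([[.5517,-.086,.13]]),R,t,K,np.array([k1,0,0,0.]))[0].ravel().astype(int)
    ims.append(cv2.resize(im[q[1]-60:q[1]+60,q[0]-40:q[0]+40],(400,600),interpolation=cv2.INTER_CUBIC))
cv2.imwrite(sys.argv[1],np.hstack(ims)); go(551.7,-86,154,-18.4)
E
python3 v.py pics/e.png
```

```text
scene steel 232 (array([549.2, -86.5]), array([42.1, 38.1], dtype=float32), 'long axis deg', np.float32(115.2))
scene tab 262 (array([551.2, -87.9]), array([50.1, 18.2], dtype=float32), 'long axis deg', np.float32(161.7))
side steel 177 (array([551.8, -87.8]), array([40.6, 38.7], dtype=float32), 'long axis deg', np.float32(27.0))
side tab 361 (array([550.9, -87.2]), array([50.2, 20.5], dtype=float32), 'long axis deg', np.float32(162.4))
t 17.8833 tcp [551.8 -85.9 153.4] zaxis [ 0.e+00  1.e-04 -1.e+00] F [-0.02  0.03  0.62] w 42.3
yaw -18.4 shift [-0.2 -0.1 -0.6] turn -0.0
```

View pics/e.png

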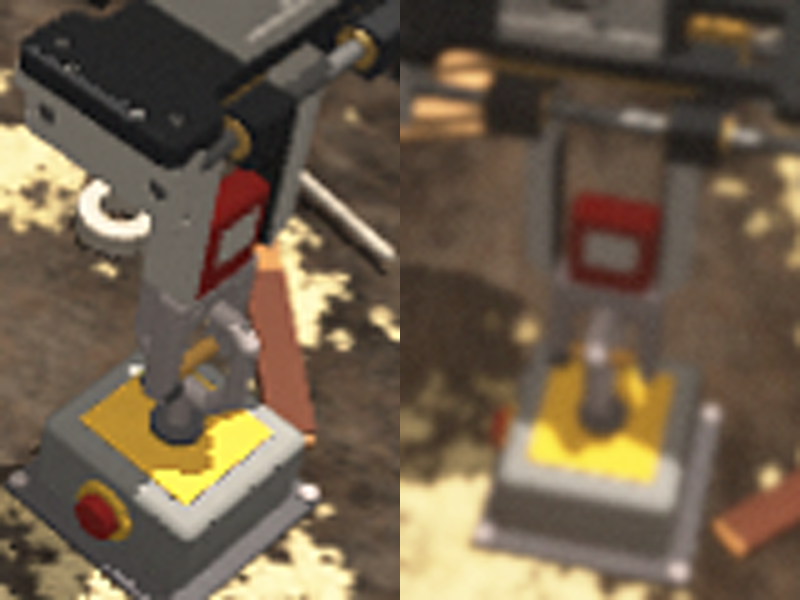

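The hook sits upright in the eye, with the brass gate across under the bar at (200,355) in the left crop, and the fingers are clear. I open wider and withdraw.

Emit:
send_rows --moves '[[[0,0,0,0,0,0],[0,0,0,0,0,0],[0,0,0,0,0,0],[0,0,0,0,0,0],[0,0,0,0,0,0],[0,0,0,0,0,0],[0,0,-2,0,0,0],[0,0,-4,0,0,0],[0,0,-6,0,0,0],[0,0,-8,0,0,0]]]' --grip 0.5

```text
time: 18.72
tcp_pos: [0.5516, -0.0858, 0.1738]
ee_rot: [0.811, 0.585, -0.0, -0.0]
force: [-0.2, -1.1, -0.7]
gripper_width: 0.75
gripper_force: 0.0
```

Emit:
send_rows --moves '[[[0,0,-10,0,0,0],[0,0,-12,0,0,0],[0,0,-15,0,0,0],[0,0,-15,0,0,0],[0,0,-15,0,0,0],[0,0,-15,0,0,0],[0,0,-10,0,0,0],[0,0,-5,0,0,0],[0,0,0,0,0,0],[0,0,0,0,0,0]]]'

```text
time: 19.55
tcp_pos: [0.5517, -0.0858, 0.2704]
ee_rot: [0.811, 0.585, 0.0, -0.0]
force: [0.2, -0.1, -0.7]
gripper_width: 0.752
gripper_force: 0.0
```

```bash
python3 v.py pics/f.png
```

```text
scene steel 239 (array([549.4, -86.6]), array([42.3, 38.5], dtype=float32), 'long axis deg', np.float32(115.9))
scene tab 300 (array([552.5, -87.4]), array([36.5, 16.5], dtype=float32), 'long axis deg', np.float32(160.5))
side steel 171 (array([552.5, -88.4]), array([41.4, 37. ], dtype=float32), 'long axis deg', np.float32(27.9))
side tab 295 (array([553.2, -87.6]), array([36.3, 16.7], dtype=float32), 'long axis deg', np.float32(162.9))
t 19.65 tcp [551.3 -85.7 269.6] zaxis [-1.7e-03  6.0e-04 -1.0e+00] F [-0.14  0.28 -0.39] w 70.2
yaw -18.4 shift [-1.000e-01  7.000e-01  1.156e+02] turn -0.0
```

View pics/f.png

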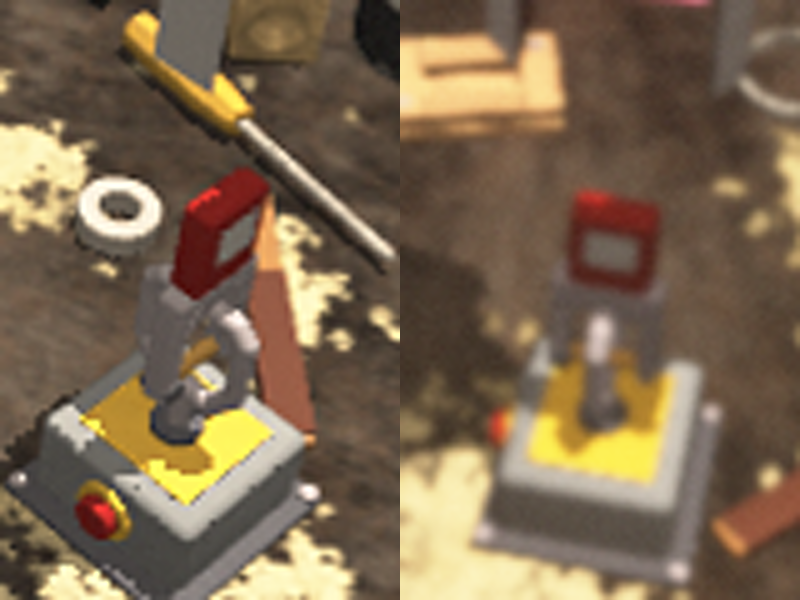

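The hook hangs upright on the eye with its gate shut under the bar, and the gripper is clear above it.

```bash
python3 -c "
from rig import arm; print(arm.sign_off())"
```

```text
the job is handed in; nothing more can be done
None
```

The red snap hook is locked onto the larger grey isolator's eye: its gate flicked shut under the bar, I tugged it up with about 9 N so the gate bore on the bar, and I let it down softly. It hangs upright with the gripper clear, and the job is handed in (about 20 s used).

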